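# Push an impact socket home on a ratchet drive and hold it

## Task

Fit the largest of the three sockets on the ratchet that lies on the counter with its square drive pointing up: set it over the drive just as it stands, turn it until its square hole meshes with the drive, and push it fully home onto the shoulder without ramming it. Finish while still gripping the socket and pressing it down with roughly 10 N, because I am about to slip the locking pin through. Leave the other two sockets, the dish of pins and the tape measure where they are.

Things in the scene. Friction and masses are not known exactly. Their poses are not given: they have to be found in the camera images.
- socket_large_mid (a point): Centre (mid-height) of the largest of 3 black steel impact sockets, upright, hexagon up. 57 mm tall, 0.45 kg; lower 27 mm 44 mm in diameter, upper 24 mm 54 mm (others 42, 33). z up its axis. Square drive hole 20.5 mm wide in its underside, mouth countersunk 2 mm, open through to the 36.5 mm hexagon; x and y are square to the hole's sides, x to two hexagon flats. Any quarter turn fits, for the pin too.
- drive_seat (a point): On the axis of the ratchet's square drive, at its shoulder (collar 40 mm in diameter), 42 mm above the counter. z up; x, y square to the drive's sides. The drive stands 22 mm above this, 19 mm wide, top rim bevelled 2.5 mm (4.5 mm high). A misaligned socket rests on the bevel some 15 to 20 mm too high; within about 0.1 rad it slides down. Home, the socket's centre is 28.5 mm above this point.
- drive (a joint): Angle of the square drive in the ratchet head (rad, counter-clockwise from above; 0: its x axis along the handle). It turns only stiffly, with about 0.25 N m, and starts anywhere within 0.78.
- ratchet: Steel ratchet with a black rubber grip, 435 mm long, 1.7 kg, lying loose on the counter. Origin: centre of the underside of its round head (66 mm in diameter, 38 mm thick, the drive in its centre); x points along the handle, which lies towards the robot's left (grip 35 mm thick, from 240 to 402 mm along x); z up.
- socket_middle_mid (a point): Middle socket, a bystander: black, 54 mm tall, 44 mm foot, 42 mm upper diameter. Point at its centre, 27 mm above the counter.
- socket_small_mid (a point): Smallest socket, a bystander: black, 50 mm tall, 44 mm foot, 33 mm upper diameter. Point at its centre, 25 mm above the counter.
- dish_mid (a point): Round aluminium dish with locking pins and a rubber ring, a bystander, 90 mm in diameter, 18 mm tall. Point at its centre, 9 mm above the counter.
- tape_mid (a point): Grey tape measure standing on its edge, a bystander, 66 x 34 x 62 mm. Point at its centre, 31 mm above the counter.

How it is judged:
By the outcome, as a careful person would: the job done as asked, in the order asked, and still so for the second after the job is handed in, while the arm keeps its last pose, push and grip.
It also fails if it takes over 48 s, if anything falls off the work surface, if the arm or the gripper's body presses on something with over 40 N, if the wrist force passes 120 N, or if a joint passes its speed limit or range.

## Robot

A 6-joint arm with a two-finger parallel gripper is mounted at the origin on the work surface. World frame = base frame: x ahead of the robot, y to its left, z up, the work surface at z = 0. Lengths are in m, angles in rad, forces in N, time in s.
With the tool pointing down it reaches from about 0.35 to 0.775 m from the base axis. Payload 7.3 kg.
Tool frame: the origin (TCP) lies midway between the tips of the shut fingers; the grasp point (between the pads) lies 19 mm behind it; z points along the fingers, y is the line along which they close (so a half turn about z gives the same grasp; the last joint's range is limited). The gripper opens to 92 mm and grips with 3 to 60 N. Pads are 19 mm wide; open, the fingers measure 130 mm over their backs; the gripper's body (75 mm by 190 mm) begins 47 mm behind the grasp point.
Start: joints at [1.03, 0.342, 1.524, -0, 1.275, -0.146], TCP at [0.202, 0.485, 0.227] pointing down, gripper open.
Joint ranges: [-2.53, 2.53], [-0.77, 2.02], [0.04, 2.7], [-1, 4.14], [0.28, 2.66], [-3.11, 3.11]. Speed limits (rad/s): [2.57, 2.57, 3.14, 3.14, 3.14, 3.14].

## Interface

Orientations are given as [roll, pitch, yaw] about the fixed x, y, z axes, in that order (R = Rz(yaw) Ry(pitch) Rx(roll)).
In Python, from cell import monitor, vision, workorder gives the robot as it stands.
- The arm moves only by the tool move_arm, never from a script. Its argument "rows" is a list of rows, each a list of 5 numbers: the shift along the world's x, y, z in mm, then the turn about the world's z in rad, then the closure, from -1 (fully open) to 1 (shut). A call has 1 to 12 rows; each row shifts and turns the commanded pose from where the row before left it; what a row does not reach is not made up. A row lasts 1/10 s, in which the tool goes at most 50 mm and 8.59 degrees, less where a joint would pass 70% of its speed; a pose out of reach is approached as far as the arm can. A call is refused whole if a number of a shift passes 50 or a number of a turn 0.15, either way. A call with a gripper value outside its range is refused whole. The fingers move at their own pace and stop on an object; "newtons" is the grip in N (left out, the last holds). Time passes only in rows, so rows that do not move let the fingers close. It gives the time, the measured TCP pose, the force, the opening and the grip force at its end, in the units of the state.
- monitor.observe(): the state, without advancing time (a new reading comes with each control period).
- vision.read_camera(name): name is "side" or "top"; returns the picture (420x560x3 uint8, red, green, blue); there is no depth.
- vision.get_calibration(name): a dict with "K" (3x3 intrinsics, pixels), "k1" (the pictures are not rectified: a ray, as slopes to the right and down, at radius r is drawn at 1 + k1 r^2 times it, then the intrinsics apply), "T" (4x4, takes a point from camera to world coordinates). Camera axes: x right, y up, looking along -z (the intrinsics and any distortion apply to the point x, -y, -z); pixel columns grow to the right and rows downward; lengths in m; the calibration is good to about 2 mm. A picture is of the moment at which its call begins. get_calibration takes no time and is no camera call.
- workorder.hand_in(): hands the job in; it is judged then, once.
The state is a dict: "time": time; "qpos": joint angles; "qvel": joint speeds; "joint_efforts": joint torques, N m; "tool_pos": TCP position; "tool_rot": TCP orientation; "contact_force": force on the tool from outside, world axes, zero at the start; "torque": the same for the moment, N m; "opening": finger opening in m; "grip_force": force on a finger pad.
Only numpy, scipy, OpenCV 4.12 (cv2) and the standard library are available. Lean on these libraries where they do the work, as an engineer would, in place of code of your own. Each camera call takes 0.05 s, during which the arm holds its last target. There are 200 camera calls.

## Working session

There is one attempt and no reset: what is moved stays moved. The work goes in short steps, Python scripts to look and compute and a tool call to move; the robot and the scene stay as the last step left them, time stands still between calls to the robot, and variables do not carry over. Pictures are saved under pics/ and viewed, at most 10 in all, crops included, and the job is handed in when it is done.

Besides the shell and the picture viewer there is one more tool, called after "Call:" by a JSON object that holds its "method" and its "body". move_arm: Moves the arm, as the interface text tells. Its arguments: {"type":"object","properties":{"rows":{"type":"array","items":{"type":"array","items":{"type":"number"}}},"newtons":{"type":"number"}},"required":["rows"]}

```bash
mkdir -p pics; ls; cat > h.py <<'E'
import numpy as np, cv2
from cell import monitor, vision, workorder
def snap(n,f):
    im=vision.read_camera(n); cv2.imwrite('pics/'+f+'.png',im[:,:,::-1]); return im
def ray(n,uv):
    c=vision.get_calibration(n);K=np.array(c['K']);T=np.array(c['T'])
    d=np.array([(uv[0]-K[0,2])/K[0,0],(uv[1]-K[1,2])/K[1,1]]);s=d.copy()
    for _ in range(20): s=d/(1+c['k1']*(s@s))
    return T[:3,3],T[:3,:3]@np.array([s[0],-s[1],-1])
def at(n,uv,z):
    o,d=ray(n,uv); return o+d*(z-o[2])/d[2]
def proj(n,P):
    c=vision.get_calibration(n);K=np.array(c['K']);T=np.array(c['T'])
    p=T[:3,:3].T@(np.array(P)-T[:3,3]); s=np.array([p[0],-p[1]])/-p[2]; s=s*(1+c['k1']*(s@s))
    return np.array([K[0,0]*s[0]+K[0,2],K[1,1]*s[1]+K[1,2]])
E
python3 - <<'E'
from h import *
for n in('top','side'):
    snap(n,n+'0'); c=vision.get_calibration(n); print(n,c['K'],c['k1'],np.round(c['T'],3))
print(monitor.observe())
E
```

```text
pics
top [[387.41126317   0.         273.89049167]
 [  0.         387.41126317 210.53637514]
 [  0.           0.           1.        ]] 0.0005709012576623753 [[-0.024  0.994 -0.102  0.535]
 [-1.    -0.022  0.018 -0.045]
 [ 0.016  0.103  0.995  0.805]
 [ 0.     0.     0.     1.   ]]
side [[397.00485828   0.         286.0265082 ]
 [  0.         397.00485828 211.91787014]
 [  0.           0.           1.        ]] -0.04733700088611611 [[ 0.869  0.339 -0.36   0.293]
 [-0.495  0.568 -0.658 -0.651]
 [-0.018  0.75   0.662  0.628]
 [ 0.     0.     0.     1.   ]]
{'time': 0.1, 'qpos': array([ 1.02998047e+00,  3.42655874e-01,  1.52488787e+00,  1.87666173e-05,
        1.27541386e+00, -1.46029558e-01]), 'qvel': array([ 0.00070178, -0.00041515, -0.00189146, -0.00101125, -0.00106136,
       -0.00078808]), 'joint_efforts': array([ 7.58452443e-04, -4.32003736e+01, -2.44693959e+01,  7.18017155e-02,
        5.26141527e-02, -4.05650894e-05]), 'tool_pos': array([0.20172642, 0.48431683, 0.22612473]), 'tool_rot': array([-3.14024484e+00, -2.16370907e-04,  2.74680073e+00]), 'contact_force': array([-0.47606437, -0.62813222, -0.85133354]), 'torque': array([-0.0210934 , -0.05023875, -0.01155227]), 'grip_force': 0.0, 'opening': 0.09179430543970601}
```

View pics/top0.png

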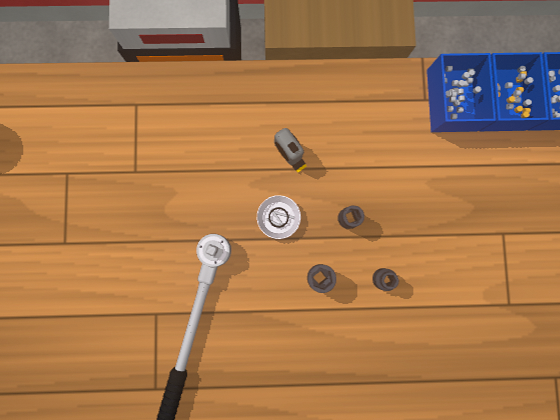

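View pics/side0.png

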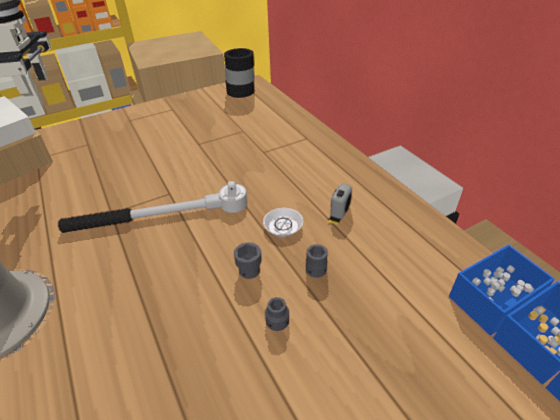

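The top view shows the large socket at about (321,278), middle (351,217), small (386,280), and the ratchet head at (213,250) with the handle running down-left. The side view has the large socket at (248,260) and the drive at (232,187). I'll enlarge the details next.

```bash
python3 - <<'E'
from h import *
t=cv2.imread('pics/top0.png');s=cv2.imread('pics/side0.png')
def cr(im,u,v,h=20): return cv2.resize(im[v-h:v+h,u-h:u+h],(400,300) if 0 else (300,300),interpolation=cv2.INTER_CUBIC)
o=np.vstack([np.hstack([cr(t,213,250),cr(t,321,278)]),np.hstack([cr(s,232,195),cr(s,248,260)])])
cv2.imwrite('pics/crop0.png',o)
for n,uv,z in(('top',(213,249),.064),('top',(321,278),.057),('side',(232,184),.064),('side',(248,250),.057)): print(n,at(n,uv,z))
E
```

```text
top [0.53997368 0.05874152 0.064     ]
top [ 0.48004647 -0.14553277  0.057     ]
side [0.53994643 0.06017636 0.064     ]
side [ 0.48340066 -0.1437501   0.057     ]
```

View pics/crop0.png

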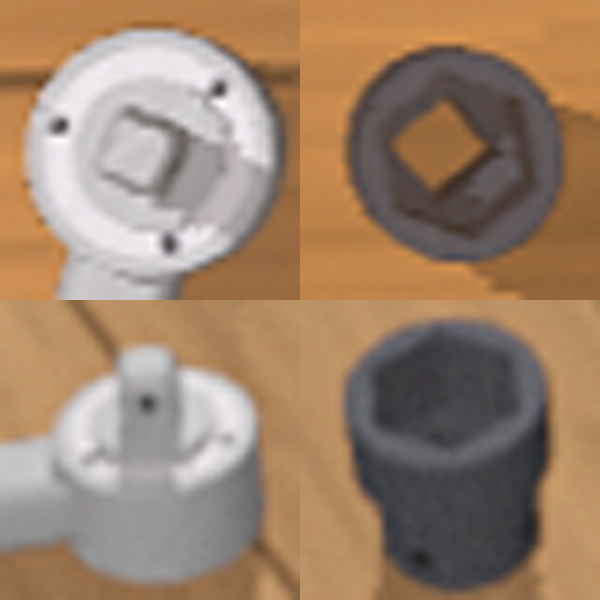

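The crops show the drive top face centred near crop (135,150), with its edges tilted roughly 15° to the image axes. The socket rim is centred near (456,153), and its square hole is at about 45°. Next I'll measure the angles.

```bash
python3 - <<'E'
from h import *
t=cv2.imread('pics/top0.png')
# socket hole: orange inside the ring
c=t[264:292,307:335].astype(int); c=cv2.resize(c.astype(np.uint8),None,fx=8,fy=8,interpolation=cv2.INTER_CUBIC)
m=((c[:,:,2].astype(int)-c[:,:,0])>70).astype(np.uint8)
n,l,st,ce=cv2.connectedComponentsWithStats(m); k=l[int((277.5-264)*8),int((319.5-307)*8)]
cn=cv2.findContours((l==k).astype(np.uint8),0,2)[0][0]; r=cv2.minAreaRect(cn)
print('hole',st[k],r); b=cv2.boxPoints(r)/8-.5+8/16*1/8+[307,264]
w=np.array([at('top',p,.015) for p in b]); e=np.diff(w,axis=0)
print('hole yaw',[np.arctan2(x[1],x[0])%(np.pi/2) for x in e],[np.linalg.norm(x) for x in e],w.mean(0))
# drive
g=cv2.cvtColor(t,cv2.COLOR_BGR2GRAY)[238:262,200:232]
g=cv2.resize(g,None,fx=24,fy=24,interpolation=cv2.INTER_CUBIC)
g=cv2.createCLAHE(3,(2,2)).apply(g); cv2.imwrite('pics/drv.png',g)
# handle direction from grip+shaft, top view
p=at('top',(173,393),.02);print('grip',p)
print([np.round(at('side',q,.057),4) for q in[(247.1,251.8)]],np.round(at('top',(321.3,277.9),.057),4))
E
```

```text
hole [  55   62   93   89 4658] ((99.2834243774414, 106.77142333984375), (67.7972640991211, 74.9536361694336), 51.11550521850586)
hole yaw [np.float64(0.6435560585748924), np.float64(0.6533591955955917), np.float64(0.6419169409843302)] [np.float64(0.01894504941513777), np.float64(0.01690520541379058), np.float64(0.018916543865760332)] [ 0.47927014 -0.14716071  0.015     ]
grip [0.26500698 0.14415777 0.02      ]
[array([ 0.4798, -0.1472,  0.057 ])] [ 0.4802 -0.1461  0.057 ]
```

View pics/drv.png

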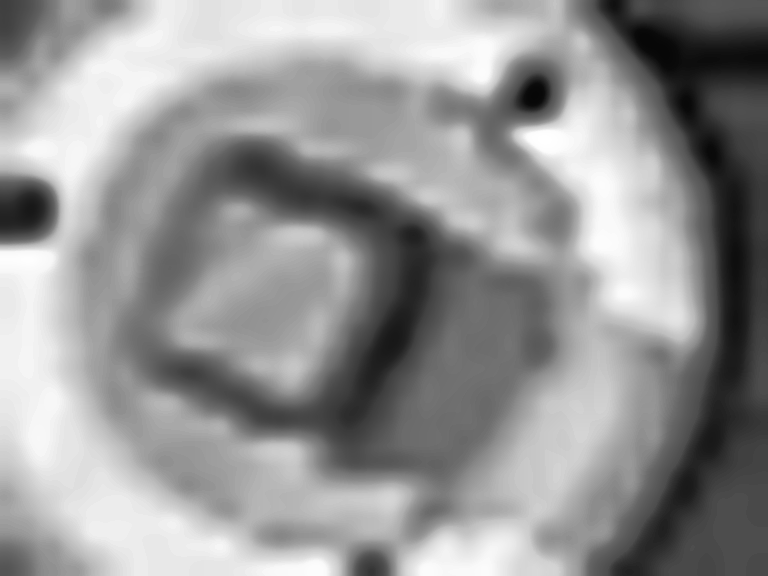

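The drive's bevel outline has corners at roughly (230,140), (440,225), (350,445) and (130,360) in the enlarged crop, so its edges are tilted about 22°.

```bash
python3 - <<'E'
from h import *
c=np.array([(230,140),(440,225),(350,445),(130,360)])/24-.5+[200,238]
w=np.array([at('top',p,.0595) for p in c]); e=np.diff(np.vstack([w,w[:1]]),axis=0)
print(w.mean(0),[np.arctan2(x[1],x[0])%(np.pi/2) for x in e],[np.linalg.norm(x) for x in e])
print(at('side',(231.2,182.2),.064))
print(monitor.observe()['tool_pos'])
E
```

```text
[0.5387816  0.06227538 0.0595    ] [np.float64(1.1653899646046202), np.float64(1.1707702353242628), np.float64(1.181673015926858), np.float64(1.1344519732633271)] [np.float64(0.018094618968132907), np.float64(0.018703769159409744), np.float64(0.01878603992665228), np.float64(0.01901848011489945)]
[0.54115505 0.06758788 0.064     ]
[0.20172642 0.48431683 0.22612473]
```

Call:
{"method": "move_arm", "body": {"rows": [[23,-45,0,0,-1],[23,-45,0,0,-1],[23,-45,0,0,-1],[23,-45,0,0,-1],[23,-45,0,0,-1],[23,-45,0,0,-1],[23,-45,0,0,-1],[23,-45,0,0,-1],[23,-45,0,0,-1],[23,-45,0,0,-1],[23,-45,0,0,-1],[23,-45,0,0,-1]], "newtons": 40}}

```text
time: 1.3
tool_pos: [0.4754, -0.0517, 0.2266]
tool_rot: [3.141, -0.0, 2.746]
contact_force: [1.4, 0.3, 0.3]
opening: 0.0915
grip_force: 0.0
```

Call:
{"method": "move_arm", "body": {"rows": [[2,-45,0,0,-1],[0,-46,0,0,-1],[0,0,-40,0,-1],[0,0,-40,0,-1],[0,0,0,0,-1],[0,0,0,0,-1]]}}

```text
time: 1.9
tool_pos: [0.4769, -0.1405, 0.147]
tool_rot: [3.141, -0.001, 2.747]
contact_force: [0.7, -0.4, -0.3]
opening: 0.0915
grip_force: 0.0
```

Call:
{"method": "move_arm", "body": {"rows": [[3,-6,-30,0,-1],[0,0,-30,0,-1],[0,0,-30,0,-1],[0,0,-20,0,-1],[0,0,-8,0,-1],[0,0,0,0,-1],[0,0,0,0,-1]]}}

```text
time: 2.6
tool_pos: [0.4813, -0.147, 0.0304]
tool_rot: [-3.142, 0.003, 2.747]
contact_force: [0.5, -0.8, -0.1]
opening: 0.0922
grip_force: 0.0
```

```bash
python3 - <<'E'
from h import *
t=snap('top','g1');s=snap('side','g1s')
o=np.hstack([cv2.resize(a[v-40:v+40,u-40:u+40],(390,390),interpolation=cv2.INTER_CUBIC) for a,u,v in((t,321,278),(s,248,260))])
cv2.imwrite('pics/g1c.png',o[:,:,::-1]); print(monitor.observe()['tool_pos'])
print('head',at('top',(213.2,249.6),.038))
E
```

```text
[ 0.48107946 -0.14701276  0.0303122 ]
head [0.53898318 0.06200502 0.038     ]
```

View pics/g1c.png

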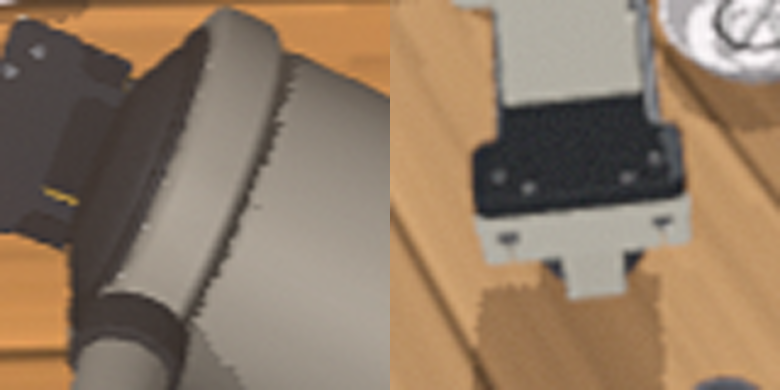

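The arm hides the socket from above. In the side view it sits centred behind the near finger, with rim showing at both edges around crop (555,262) and (632,262). I'll close the gripper.

Call:
{"method": "move_arm", "body": {"rows": [[0,0,-4,0,-1],[0,0,0,0,0.2],[0,0,0,0,0.6],[0,0,0,0,1],[0,0,0,0,1],[0,0,0,0,1],[0,0,0,0,1],[0,0,0,0,1],[0,0,0,0,1],[0,0,0,0,1]]}}

```text
time: 3.7
tool_pos: [0.48, -0.1467, 0.0248]
tool_rot: [-3.142, 0.0, 2.747]
contact_force: [-1.0, -0.8, 1.4]
opening: 0.0529
grip_force: 40.0
```

Call:
{"method": "move_arm", "body": {"rows": [[0,0,15,0,1],[0,0,30,0,1],[0,0,40,0,1],[10,30,15,0,1],[10,40,0,0,1],[10,40,0,0,1],[10,40,0,0,1],[10,35,0,0,1],[9,24,0,0,1],[0,0,0,0,1],[0,0,0,0,1],[0,0,0,0,1]]}}

```text
time: 4.9
tool_pos: [0.5383, 0.0618, 0.1241]
tool_rot: [-3.141, -0.001, 2.746]
contact_force: [-0.7, 0.4, -4.3]
opening: 0.0533
grip_force: 40.0
```

```bash
python3 - <<'E'
from h import *
s=snap('side','g2s');t=snap('top','g2')
o=np.hstack([cv2.resize(a[v-40:v+40,u-40:u+40],(390,390),interpolation=cv2.INTER_CUBIC) for a,u,v in((t,213,250),(s,232,165))])
cv2.imwrite('pics/g2c.png',o[:,:,::-1]); x=monitor.observe();print(x['tool_pos'],x['tool_rot'],x['contact_force'])
p=x['tool_pos']; print(proj('side',[p[0],p[1],.1]),proj('side',[p[0],p[1],.064]))
E
```

```text
[0.53859566 0.06144997 0.12449964] [-3.14129486e+00 -7.27810342e-04  2.74541882e+00] [-0.27990531  0.10764663 -4.95683394]
[229.54196539 171.36470561] [231.25265829 183.89815672]
```

View pics/g2c.png

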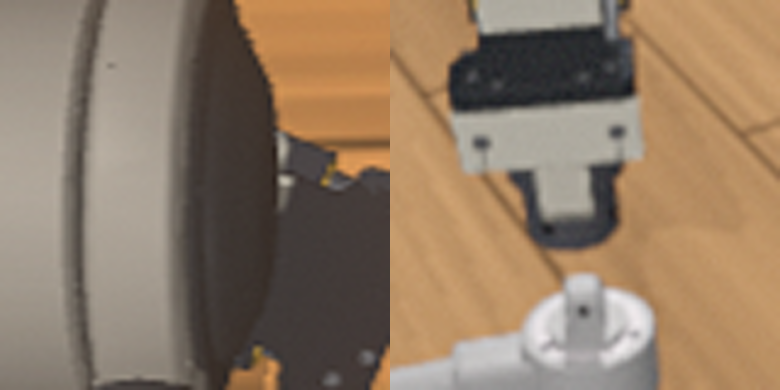

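The crop shows the socket hanging upright over the drive: foot centred at crop x≈571, drive top at (583,280). A mask will give the lateral offset more exactly.

```bash
python3 - <<'E'
from h import *
s=cv2.imread('pics/g2s.png').astype(int)
hs=cv2.cvtColor(s.astype(np.uint8),cv2.COLOR_BGR2HSV)
for v in list(range(160,177)):
    r=s[v,205:255]; d=np.where((r[:,2]<115)&(r[:,2]-r[:,0]<35))[0]
    print(v,d.min()+205 if len(d) else '',d.max()+205 if len(d) else '',(d.min()+d.max())/2+205 if len(d) else '')
for v in range(181,192):
    r=s[v,215:247]; d=np.where(r[:,2]-r[:,0]<45)[0]; print(v,d.min()+215,d.max()+215) if len(d) else 0
print([proj('side',[.5385,.0615,z]) for z in(.14,.125,.1,.064,.042)], [proj('side',[.539,.062,z]) for z in (.064,.042)])
E
```

```text
160 217 238 227.5
161 217 237 227.0
162 217 237 227.0
163 218 237 227.5
164 219 237 228.0
165 219 237 228.0
166 220 237 228.5
167 220 238 229.0
168 220 237 228.5
169 220 238 229.0
170 220 238 229.0
171 220 237 228.5
172 220 237 228.5
173 221 236 228.5
174 222 235 228.5
175 223 232 227.5
176   
181 229 233
182 227 234
183 227 235
184 227 239
185 225 242
186 223 243
187 222 244
188 221 245
189 220 245
190 220 245
191 219 246
[array([227.49258868, 156.66147959]), array([228.25621651, 162.27586394]), array([229.49476675, 171.36646464]), array([231.20665215, 183.89987239]), array([232.21323292, 191.25264273])] [array([231.3163179 , 183.72178336]), array([232.3206446 , 191.07330044])]
```

Call:
{"method": "move_arm", "body": {"rows": [[1.5,0,-15,0,1],[0,0,-12,0,1],[0,0,-5,0,1],[0,0,-2,0,1],[0,0,0,0,1],[0,0,0,0,1]]}}

```text
time: 5.6
tool_pos: [0.5408, 0.0623, 0.0912]
tool_rot: [3.141, 0.001, 2.747]
contact_force: [0.3, -0.3, -4.8]
opening: 0.053
grip_force: 40.0
```

Call:
{"method": "move_arm", "body": {"rows": [[0,0,-1,0,1],[0,0,-1,0,1],[0,0,-1,0,1],[0,0,0,0,1]]}}

```text
time: 6.0
tool_pos: [0.5404, 0.0624, 0.0877]
tool_rot: [3.142, -0.0, 2.747]
contact_force: [0.6, -0.1, -4.6]
opening: 0.0535
grip_force: 40.0
```

Call:
{"method": "move_arm", "body": {"rows": [[0,0,-1,0,1],[0,0,-1,0,1],[0,0,0,0,1]]}}

```text
time: 6.3
tool_pos: [0.5404, 0.0625, 0.0857]
tool_rot: [3.141, -0.0, 2.747]
contact_force: [-0.1, 0.4, -3.9]
opening: 0.0533
grip_force: 40.0
```

Call:
{"method": "move_arm", "body": {"rows": [[0,0,-1,0,1],[0,0,0,0,1],[0,0,0,0,1]]}}

```text
time: 6.6
tool_pos: [0.5404, 0.0626, 0.0848]
tool_rot: [3.141, -0.0, 2.747]
contact_force: [-1.1, 1.6, -2.5]
opening: 0.0531
grip_force: 40.0
```

Call:
{"method": "move_arm", "body": {"rows": [[-0.5,0.5,-0.5,0,1],[0,0,-0.5,0,1],[0,0,0,0,1]]}}

```text
time: 6.9
tool_pos: [0.54, 0.0629, 0.084]
tool_rot: [3.141, 0.0, 2.747]
contact_force: [-2.3, 0.5, 0.7]
opening: 0.053
grip_force: 40.0
```

It is resting on the bevel with about 5 N. Now I'll turn it counter-clockwise towards the drive.

Call:
{"method": "move_arm", "body": {"rows": [[-0.5,0,0,0.08,1],[0,0,0,0.08,1],[0,0,0,0.08,1],[0,0,0,0.08,1],[0,0,0,0.06,1],[0,0,0,0,1]]}}

```text
time: 7.5
tool_pos: [0.5394, 0.0626, 0.0833]
tool_rot: [-3.141, -0.0, 3.127]
contact_force: [0.4, 0.8, -4.0]
opening: 0.0534
grip_force: 40.0
```

Call:
{"method": "move_arm", "body": {"rows": [[0,0,0,0.05,1],[0,0,0,0.05,1],[0,0,0,0.04,1],[0,0,-0.5,0,1],[0,0,0,0,1]]}}

```text
time: 8.0
tool_pos: [0.5394, 0.0628, 0.083]
tool_rot: [3.142, -0.0, -3.018]
contact_force: [1.0, -0.6, -5.4]
opening: 0.0532
grip_force: 40.0
```

Contact has gone, so the hole looks aligned. I'll lower it gently.

Call:
{"method": "move_arm", "body": {"rows": [[0,0,-1,0,1],[0,0,-1,0,1],[0,0,-1,0,1],[0,0,0,0,1]]}}

```text
time: 8.4
tool_pos: [0.5393, 0.0629, 0.08]
tool_rot: [3.141, -0.001, -3.017]
contact_force: [-0.3, 1.2, -4.0]
opening: 0.0535
grip_force: 40.0
```

Call:
{"method": "move_arm", "body": {"rows": [[0,0,-1,0,1],[0,0,-1,0,1],[0,0,0,0,1]]}}

```text
time: 8.7
tool_pos: [0.5393, 0.0629, 0.078]
tool_rot: [3.141, -0.0, -3.016]
contact_force: [-0.9, 0.2, -4.8]
opening: 0.0532
grip_force: 40.0
```

Call:
{"method": "move_arm", "body": {"rows": [[0,0,-1,0,1],[0,0,-1,0,1],[0,0,-1,0,1],[0,0,-1,0,1],[0,0,0,0,1]]}}

```text
time: 9.2
tool_pos: [0.5393, 0.0629, 0.074]
tool_rot: [3.141, -0.0, -3.016]
contact_force: [-1.3, 0.7, -5.3]
opening: 0.053
grip_force: 40.0
```

Call:
{"method": "move_arm", "body": {"rows": [[0,0,-1,0,1],[0,0,-1,0,1],[0,0,-1,0,1],[0,0,-1,0,1],[0,0,0,0,1]]}}

```text
time: 9.7
tool_pos: [0.5393, 0.0629, 0.07]
tool_rot: [3.141, -0.0, -3.016]
contact_force: [-2.0, 1.0, -5.1]
opening: 0.0535
grip_force: 40.0
```

Call:
{"method": "move_arm", "body": {"rows": [[0,0,-1,0,1],[0,0,-1,0,1],[0,0,0,0,1]]}}

```text
time: 10.0
tool_pos: [0.5394, 0.0629, 0.068]
tool_rot: [3.141, -0.0, -3.016]
contact_force: [-2.5, 0.9, -4.5]
opening: 0.0534
grip_force: 40.0
```

Call:
{"method": "move_arm", "body": {"rows": [[0,0,-0.5,0,1],[0,0,-0.5,0,1],[0,0,0,0,1],[0,0,0,0,1]]}}

```text
time: 10.4
tool_pos: [0.5394, 0.0629, 0.0671]
tool_rot: [3.141, -0.0, -3.016]
contact_force: [-2.8, 1.1, -3.9]
opening: 0.0534
grip_force: 40.0
```

Call:
{"method": "move_arm", "body": {"rows": [[-0.5,0.2,-0.5,0,1],[0,0,0,0,1],[0,0,0,0,1]]}}

```text
time: 10.7
tool_pos: [0.5393, 0.063, 0.0668]
tool_rot: [-3.141, 0.001, -3.016]
contact_force: [-0.6, 0.3, -3.4]
opening: 0.0531
grip_force: 40.0
```

Call:
{"method": "move_arm", "body": {"rows": [[0,0,-0.5,0,1],[0,0,0,0,1],[0,0,0,0,1]]}}

```text
time: 11.0
tool_pos: [0.5393, 0.063, 0.0667]
tool_rot: [-3.141, 0.001, -3.016]
contact_force: [-2.2, 0.2, 0.7]
opening: 0.0534
grip_force: 40.0
```

Call:
{"method": "move_arm", "body": {"rows": [[-0.3,0,-0.5,0,1],[0,0,-0.4,0,1],[0,0,0,0,1],[0,0,0,0,1],[0,0,0,0,1],[0,0,0,0,1]]}}

```text
time: 11.6
tool_pos: [0.5394, 0.063, 0.0667]
tool_rot: [-3.141, 0.002, -3.016]
contact_force: [-4.5, -0.8, 8.4]
opening: 0.0529
grip_force: 40.0
```

```bash
python3 - <<'E'
from h import *
F=[]
for i in range(3):
    s=vision.read_camera('side'); x=monitor.observe(); F.append(x['contact_force'])
print(np.round(F,2),x['torque'],x['tool_pos'],x['grip_force'])
cv2.imwrite('pics/end.png',cv2.resize(s[100:300,150:400],(750,600),interpolation=cv2.INTER_CUBIC)[:,:,::-1])
E
```

```text
[[-3.82 -1.51  8.43]
 [-4.53 -0.09  8.62]
 [-3.91 -0.26  8.76]] [-0.02663614  0.71747915  0.00628859] [0.53936757 0.06302652 0.06665738] 40.0015544478083
```

View pics/end.png

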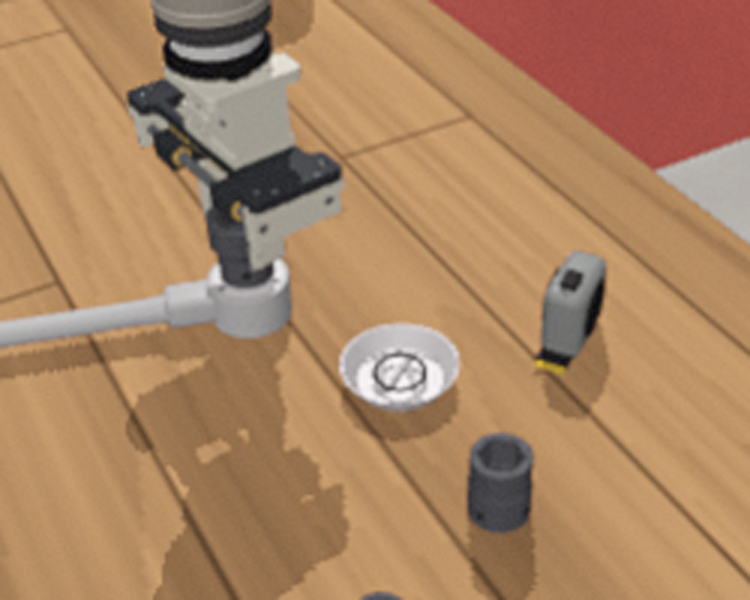

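The socket sits down on the head's shoulder at about crop (247,275). It is still gripped, and the dish, tape measure and middle socket haven't moved. The height (0.0667 m) matches the predicted home position (0.0668 m), and the push reads about 9 N.

```bash
python3 -c "
from cell import workorder
print(workorder.hand_in())"
```

```text
the job is handed in; nothing more can be done
None
```

The largest socket is meshed on the drive and fully home on the shoulder, still gripped at 40 N and pressed down with about 9 N; I left the other two sockets, the dish and the tape measure alone, and the job is handed in.

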